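# Jog the stockroom's lifting clothes rail

### The job

Lower the motorised clothes rail a little with the red-capped toggle switch on the bench: push the red toggle well over towards the green bar on its own box, hold it there for at least one second, then let go so that it springs back upright. Never push it over to its white side, and leave the blue-capped shutter toggle alone.

Things in the scene. Friction and masses are not known exactly. Their poses are not given: they have to be found in the camera images.
- rail_switch_box: Grey control box with the red-capped toggle, fixed to the bench at any yaw: 90 mm along x, 130 mm along y, 50 mm high, flat top. Origin: centre of its underside. Its y axis points from its white bar to its green bar (each 62 x 20 mm, painted on top, 50 mm either side of the toggle). Within 120 mm of the toggle no loose thing is taller than 30 mm.
- rail_switch_cap (a point): Centre of the red cap of the toggle to push: an upright round cap 18 mm in diameter, 30 mm tall, on a 10 mm steel stem; at rest this point is 101 mm above the bench, directly over the box's centre, and the cap's top is at 116 mm. The stem pivots 50 mm above the bench (51 mm below this point), about the box's x axis.
- rail_switch (a joint): Lean of the red toggle, rad: 0 upright (where its spring returns it when let go), positive towards the green bar, stops at +0.45 and -0.45. The switch makes contact above 0.30 (cap pushed about 15 mm sideways). The spring takes about 4 N at the cap at full lean.
- shutter_switch (a joint): Lean of the blue-capped toggle, rad; 0 upright. It stands on a like box, at least 230 mm away from the red one's, centre to centre. Not to be operated.

How it is judged:
On the way, in this order (a step that is already met when the one before it is completed fails the run):
1. the red toggle is held over to its green side, past the contact point (0.30 rad), for at least 0.8 s without a break (value of joint rail_switch above 0.3 rad), for 0.8 s.
2. the red toggle is let go and is back upright (value of joint rail_switch between -0.1 and 0.1 rad), for 0.2 s.
At the end, for the whole second after the job is handed in: The red toggle has been held past 0.30 rad to its green side for at least 0.8 s and released; both toggles stand upright within 0.10 rad (all of step 2 and value of joint shutter_switch between -0.1 and 0.1 rad); the robot touches nothing.
It fails at once if the red toggle is pushed over to its white side (beyond 0.25 rad) (value of joint rail_switch below -0.25 rad).
It fails at once if the blue-capped toggle is pushed over either way (beyond 0.25 rad) (value of joint shutter_switch above 0.25 rad or value of joint shutter_switch below -0.25 rad).
It also fails if it takes over 32 s, if anything falls off the work surface, if the arm or the gripper's body presses on something with over 40 N, if the wrist force passes 120 N, or if a joint passes its speed limit or range.

### The arm

A 6-joint arm with a two-finger parallel gripper is mounted at the origin on the work surface. World frame = base frame: x ahead of the robot, y to its left, z up, the work surface at z = 0. Lengths are in m, angles in rad, forces in N, time in s.
With the tool pointing down it reaches from about 0.225 to 0.875 m from the base axis. Payload 3.4 kg.
Tool frame: the origin (TCP) lies between the finger pads; the fingertips stand 19 mm ahead of it and the grasp point (between the pads) is the TCP (manip.tip_reach is the distance from the TCP to the fingertips, in m); z points along the fingers, x is the direction in which the jaws open and shut, and the axes are right-handed (so a half turn about z gives the same grasp; the last joint's range is limited). The gripper opens to 85 mm and grips with 20 to 120 N. Pads are 22 mm wide; open, the fingers measure 114 mm over their backs; the gripper's body (76 mm by 85 mm) begins 54 mm behind the grasp point. The pads swing forward as they close: fully open they stand 13 mm farther back than shut.
Start: joints at [0.989, 0.276, 1.505, -0, 1.361, -0.121], TCP at [0.256, 0.515, 0.219] pointing down, gripper open.
Joint ranges: [-2.89, 2.89], [-0.75, 2.08], [0.22, 2.7], [-1.18, 4.32], [0.11, 2.71], [-2.7, 2.7]. Speed limits (rad/s): [2.57, 2.57, 3.14, 3.14, 3.14, 3.14].

### API

Orientations are given as a unit quaternion [w, x, y, z].
In Python, from rig import manip gives the robot as it stands.
- The arm moves only by the tool send_rows, never from a script. Its arguments are lists of equal length, an entry for each row: "delta_pos": the shift along the tool's x, y, z normalised to -1 to 1, where 1 is 40 cm, a list of three; "angular": the turn, a rotation vector about the tool's x, y, z normalised to -1 to 1, where 1 is 0.08 rad, a list of three. A call has 1 to 5 rows; each row shifts and turns the commanded pose from where the row before left it, along the tool's axes as they then stand; what a row does not reach is not made up. A row lasts 1/12 s, in which the tool goes at most 41.7 mm and 7.16 degrees, less where a joint would pass 70% of its speed; a pose out of reach is approached as far as the arm can. A call with a number of a shift or a turn outside -1 to 1 is refused whole. A call with a gripper value outside its range is refused whole. "hand" is the finger opening in mm, from 0 to 85.4, set as the call begins (left out, the last holds). The fingers move at their own pace and stop on an object; "squeeze" is the grip in N (left out, the last holds). Time passes only in rows, so rows that do not move let the fingers close. It gives the time, the measured TCP pose, the force and the opening at its end, in the units of the state.
- manip.get_state(): the state, without advancing time (a new reading comes with each control period).
- manip.get_image(name): name is "scene" or "top" or "wrist"; returns the picture (420x560x3 uint8, blue, green, red); there is no depth.
- manip.calibration(name): a dict with "fx", "fy", "cx", "cy" (pixels), "camera_from_world" (4x4, takes a point from world to camera coordinates). Camera axes: x right, y up, looking along -z (the intrinsics and any distortion apply to the point x, -y, -z); pixel columns grow to the right and rows downward; lengths in m; the calibration is good to about 2 mm. A picture is of the moment at which its call begins: read the wrist's pose just before it. calibration takes no time and is no camera call; for the wrist camera it gives the pose at the moment of the call.
- manip.sign_off(): hands the job in, once; it reports no verdict.
The state is a dict: "clock": time; "qpos": joint angles; "qd": joint speeds; "effort": joint torques, N m; "position": TCP position; "ee_rot": TCP orientation; "contact_force": force on the tool from outside, world axes, zero at the start; "moment": the same for the moment, N m; "width": finger opening in m.
Only numpy, scipy, OpenCV 4.12 (cv2) and the standard library are available. Lean on these libraries where they do the work, as an engineer would, in place of code of your own. Each camera call takes 0.05 s, during which the arm holds its last target.

## Working session

There is one attempt and no reset: what is moved stays moved. The work goes in short steps, Python scripts to look and compute and a tool call to move; the robot and the scene stay as the last step left them, time stands still between calls to the robot, and variables do not carry over. Pictures are saved under pics/ and viewed, and the job is handed in when it is done.

Besides the shell and the picture viewer there is one more tool, called after "Call:" by a JSON object that holds its "op" and its "data", one argument or row to a line. send_rows: Moves the arm, as the interface text tells. Scaled input: -1 to 1 covers 40 cm each way for a shift and 0.08 rad each way for a turn. Its arguments: {"type":"object","properties":{"delta_pos":{"type":"array","items":{"type":"array","items":{"type":"number"}}},"angular":{"type":"array","items":{"type":"array","items":{"type":"number"}}},"hand":{"type":"number"},"squeeze":{"type":"number"}},"required":["delta_pos","angular"]}

```bash
mkdir -p pics; python3 - <<'E'
from rig import manip
import cv2
print(manip.get_state())
for n in("scene","top"):
    cv2.imwrite(f"pics/{n}0.png",manip.get_image(n)); print(n,manip.calibration(n))
E
```

```text
{'clock': 0.0, 'qpos': array([ 9.88990678e-01,  2.76626512e-01,  1.50614703e+00,  1.06235333e-05,
        1.36070646e+00, -1.21008913e-01]), 'qd': array([ 6.83903945e-05, -2.14307739e-03, -9.45734881e-04,  3.07539924e-04,
       -3.12956662e-03,  7.07962688e-04]), 'effort': array([-1.41737044e-03, -4.16768861e+01, -2.45804429e+01, -4.58241266e-04,
        1.10271786e-02, -6.35451755e-06]), 'position': array([0.25537718, 0.51455351, 0.21761623]), 'ee_rot': array([ 3.92098779e-04,  8.49900756e-01,  5.26941946e-01, -8.58376626e-04]), 'contact_force': array([-0.06199318,  0.67687993,  0.11330421]), 'moment': array([-0.02422792,  0.0103059 , -0.00213437]), 'width': 0.08510983931012421}
scene {'fx': 498.49456869639124, 'fy': 498.49456869639124, 'cx': 282.84779189531235, 'cy': 208.62002750855885, 'camera_from_world': array([[ 0.54531669,  0.83810818,  0.01429651, -0.28296758],
       [-0.63782797,  0.40381686,  0.65582576,  0.27904545],
       [ 0.54387976, -0.36675144,  0.75477691, -1.14892165],
       [ 0.        ,  0.        ,  0.        ,  1.        ]])}
top {'fx': 458.36276504854317, 'fy': 458.36276504854317, 'cx': 280.06368027338647, 'cy': 218.17831340520968, 'camera_from_world': array([[ 0.15457613, -0.98797732, -0.00265414, -0.07153894],
       [ 0.9632474 ,  0.15010853,  0.22275969, -0.56180528],
       [-0.21968311, -0.03698992,  0.97486977, -0.7545792 ],
       [ 0.        ,  0.        ,  0.        ,  1.        ]])}
```

View pics/scene0.png

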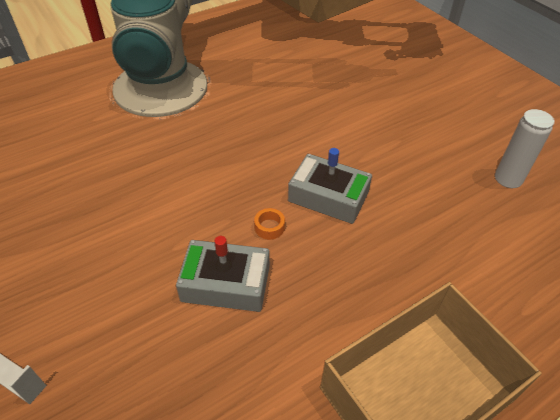

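View pics/top0.png

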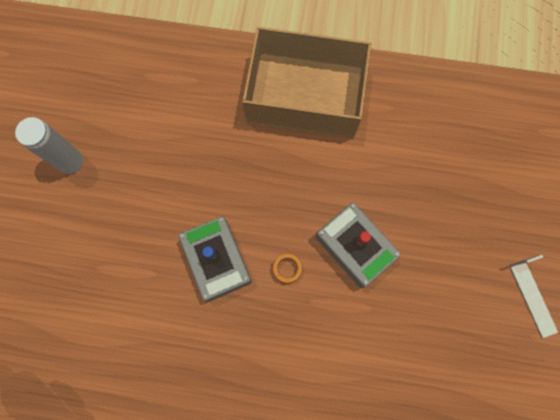

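The scene view shows the red cap at (221,247), with its green bar at (192,262) and its white bar at (257,270). In the top view the red cap is at (365,239), green at (379,266) and white at (341,223). Blue is at (208,253). The arm is out of both views.

```bash
cat > h.py <<'E'
from rig import manip
import cv2, numpy as np
def ray(n,u,v):
    c=manip.calibration(n);T=c["camera_from_world"];R=T[:3,:3];o=-R.T@T[:3,3]
    d=R.T@np.array([(u-c["cx"])/c["fx"],-(v-c["cy"])/c["fy"],-1]);return o,d/np.linalg.norm(d)
def plane(n,u,v,z):
    o,d=ray(n,u,v);return o+d*(z-o[2])/d[2]
def tri(r):
    A=sum(np.eye(3)-np.outer(d,d) for o,d in r);b=sum((np.eye(3)-np.outer(d,d))@o for o,d in r)
    p=np.linalg.solve(A,b);return p,[np.linalg.norm(np.cross(p-o,d)) for o,d in r]
def blobs(img,col):
    h=cv2.cvtColor(img,cv2.COLOR_BGR2HSV);H,S,V=[h[...,i].astype(int) for i in range(3)]
    m={'red':((H<5)|(H>174))&(S>190)&(V>90),'green':(H>45)&(H<80)&(S>120)&(V>60),'blue':(H>105)&(H<130)&(S>130)&(V>60),'white':(S<60)&(V>185)}[col].astype(np.uint8)
    n,l,st,c=cv2.connectedComponentsWithStats(m);return [(st[i,4],c[i].round(1),st[i,:4]) for i in range(1,n) if st[i,4]>40]
E
python3 - <<'E'
from h import *
for n in("scene","top"):
    im=cv2.imread(f"pics/{n}0.png")
    for c in("red","green","blue","white"):
        for b in blobs(im,c): print(n,c,b[0],b[1],b[2],plane(n,*b[1],.101 if c in("red","blue") else .05).round(4))
E
```

```text
scene red 198 [90.3 22.6] [81  0 18 41] [-0.1733 -0.0763  0.101 ]
scene red 180 [220.5 245.3] [215 236  12  20] [ 0.5448 -0.1275  0.101 ]
scene green 279 [356.6 186.3] [346 174  22  26] [0.5232 0.1521 0.05  ]
scene green 423 [191.4 262. ] [181 245  22  35] [ 0.5133 -0.166   0.05  ]
scene blue 45 [333.7 151.2] [330 148   9   7] [0.4705 0.1352 0.101 ]
scene white 395 [538.8 117.9] [524 109  30  19] [0.5711 0.5877 0.05  ]
scene white 249 [304.5 168.9] [294 157  22  24] [0.438  0.0989 0.05  ]
scene white 424 [255.1 269.5] [246 253  19  34] [ 0.5781 -0.0901  0.05  ]
scene white 512 [  9.1 372.5] [  0 354  29  42] [ 0.5438 -0.4445  0.05  ]
top green 321 [202.9 231.5] [187 221  33  22] [0.5233 0.1501 0.05  ]
top green 334 [377.8 264.3] [363 251  31  28] [ 0.5129 -0.1676  0.05  ]
top blue 81 [207.6 251.4] [203 247  10  10] [0.4826 0.1255 0.101 ]
top white 607 [ 29.8 130.6] [ 16 118  29  27] [0.6645 0.5127 0.05  ]
top white 336 [339.9 222.1] [325 209  31  27] [ 0.5786 -0.0916  0.05  ]
top white 1121 [534.5 300.1] [513 264  44  73] [ 0.4928 -0.4436  0.05  ]
top white 362 [223.5 282.7] [207 272  35  22] [0.4388 0.0968 0.05  ]
```

Red box centre is (0.5457, -0.129) and the bars measure 100 mm apart, as specified. The green direction is (-0.653, -0.757). I'll push with the finger back, closed jaws and tool x along the push axis, so I close and yaw by +0.25 rad now.

Call:
{"op": "send_rows", "data": {
  "delta_pos": [
    [0,0,0],
    [0,0,0],
    [0,0,0],
    [0,0,0],
    [0,0,0]
  ],
  "angular": [
    [0,0,0.63],
    [0,0,0.63],
    [0,0,0.63],
    [0,0,0.63],
    [0,0,0.63]
  ],
  "hand": 0
}}

```text
clock: 0.52
position: [0.2555, 0.5147, 0.218]
ee_rot: [0.0, 0.91, 0.415, -0.0]
contact_force: [0.1, -0.9, -0.5]
width: 0.0255
```

```bash
cat >> h.py <<'E'
from scipy.spatial.transform import Rotation as Ro
C=np.array([.5457,-.129]);G=np.array([-.653,-.757])
def go(s,z,lat=0):
    st=manip.get_state();p=st["position"];R=Ro.from_quat(np.roll(st["ee_rot"],-1)).as_matrix()
    t=np.r_[C+s*G+lat*np.array([-G[1],G[0]]),z]
    print("clock",st["clock"],"p",p.round(4),"s,lat",(p[:2]-C)@G,(p[:2]-C)@np.array([-G[1],G[0]]),"w",st["width"],"F",st["contact_force"].round(2))
    print("x",R[:,0].round(3),"z",R[:,2].round(3),"tool delta/0.4:",(R.T@(t-p)/.4).round(4))
E
python3 -c "
from h import *
print(manip.tip_reach);go(-.055,.219)"
```

```text
0.019
clock 0.5167 p [0.2555 0.5147 0.218 ] s,lat -0.29780074071188184 -0.6400384121227827 w 0.025506949372728363 F [ 0.09 -0.92 -0.47]
x [ 0.656  0.755 -0.001] z [-0.001 -0.001 -1.   ] tool delta/0.4: [-0.6016  1.6027 -0.0017]
```

Call:
{"op": "send_rows", "data": {
  "delta_pos": [
    [-0.03,0.08,0],
    [-0.03,0.08,0],
    [-0.03,0.08,0],
    [-0.03,0.08,0],
    [-0.03,0.08,0]
  ],
  "angular": [
    [0,0,0],
    [0,0,0],
    [0,0,0],
    [0,0,0],
    [0,0,0]
  ]
}}

```text
clock: 0.93
position: [0.3377, 0.3635, 0.2181]
ee_rot: [0.0, 0.909, 0.416, -0.0]
contact_force: [1.0, 0.9, 0.4]
width: -0.0
```

Call:
{"op": "send_rows", "data": {
  "delta_pos": [
    [-0.03,0.08,0],
    [-0.03,0.08,0],
    [-0.03,0.08,0],
    [-0.03,0.08,0],
    [-0.03,0.08,0]
  ],
  "angular": [
    [0,0,0],
    [0,0,0],
    [0,0,0],
    [0,0,0],
    [0,0,0]
  ]
}}

```text
clock: 1.35
position: [0.4195, 0.2134, 0.2183]
ee_rot: [-0.0, 0.909, 0.416, -0.0]
contact_force: [0.5, 0.9, 0.1]
width: -0.0
```

Call:
{"op": "send_rows", "data": {
  "delta_pos": [
    [-0.03,0.08,0],
    [-0.03,0.08,0],
    [-0.03,0.08,0],
    [-0.03,0.08,0],
    [-0.03,0.08,0]
  ],
  "angular": [
    [0,0,0],
    [0,0,0],
    [0,0,0],
    [0,0,0],
    [0,0,0]
  ]
}}

```text
clock: 1.77
position: [0.5013, 0.0634, 0.2182]
ee_rot: [-0.0, 0.909, 0.416, -0.0]
contact_force: [0.9, -0.3, -0.0]
width: -0.0
```

```bash
python3 -c "
from h import *
go(-.055,.219)"
```

```text
clock 1.7667 p [0.5013 0.0634 0.2182] s,lat -0.11663700263609508 -0.15919230965780246 w -4.165438384345822e-05 F [ 0.9  -0.34 -0.05]
x [ 0.654  0.756 -0.   ] z [-0.001  0.    -1.   ] tool delta/0.4: [-0.1537  0.3983 -0.0022]
```

Call:
{"op": "send_rows", "data": {
  "delta_pos": [
    [-0.03,0.08,0],
    [-0.03,0.08,0],
    [-0.03,0.08,0],
    [-0.03,0.08,0],
    [-0.03,0.075,0]
  ],
  "angular": [
    [0,0,0],
    [0,0,0],
    [0,0,0],
    [0,0,0],
    [0,0,0]
  ]
}}

```text
clock: 2.18
position: [0.5819, -0.0855, 0.218]
ee_rot: [-0.0, 0.909, 0.416, -0.0]
contact_force: [0.5, 0.8, 0.7]
width: -0.0002
```

Call:
{"op": "send_rows", "data": {
  "delta_pos": [
    [0,0,0],
    [0,0,0]
  ],
  "angular": [
    [0,0,0],
    [0,0,0]
  ]
}}

```text
clock: 2.35
position: [0.5816, -0.0852, 0.2174]
ee_rot: [-0.001, 0.91, 0.415, -0.001]
contact_force: [-0.7, 1.1, -0.4]
width: 0.0001
```

```bash
python3 -c "
from h import *
go(-.055,.101)
cv2.imwrite('pics/s1.png',manip.get_image('scene'));cv2.imwrite('pics/w1.png',manip.get_image('wrist'))"
```

```text
clock 2.35 p [ 0.5816 -0.0852  0.2174] s,lat -0.05657906586973509 -0.0013954195840242094 w 7.4277027449161e-05 F [-0.67  1.09 -0.42]
x [ 0.656  0.755 -0.001] z [-0.002  0.001 -1.   ] tool delta/0.4: [-0.0038  0.004   0.291 ]
```

View pics/s1.png

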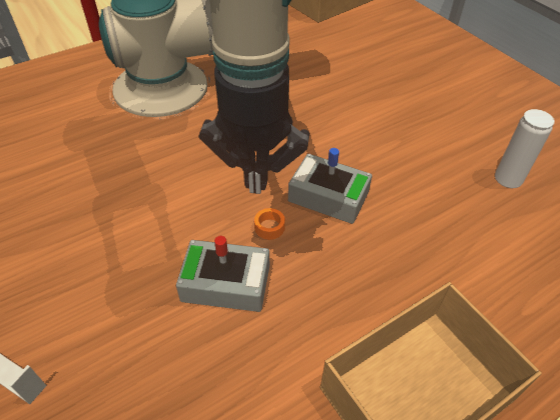

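View pics/w1.png

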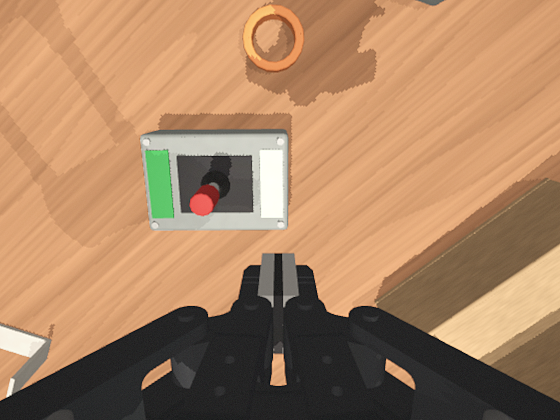

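The closed fingers' linkage splays out along tool x, so the knuckles could catch the cap top. The y side has no such knuckles, so I'll rotate +90° and push along tool +y with the 22 mm pad sides.

Call:
{"op": "send_rows", "data": {
  "delta_pos": [
    [0,0,0],
    [0,0,0],
    [0,0,0],
    [0,0,0],
    [0,0,0]
  ],
  "angular": [
    [0,0,0.98],
    [0,0,0.98],
    [0,0,0.98],
    [0,0,0.98],
    [0,0,0.98]
  ]
}}

```text
clock: 2.87
position: [0.5805, -0.0819, 0.2187]
ee_rot: [-0.0, 0.973, 0.23, -0.0]
contact_force: [-0.3, -0.3, -0.2]
width: -0.0004
```

Call:
{"op": "send_rows", "data": {
  "delta_pos": [
    [0,0,0],
    [0,0,0],
    [0,0,0],
    [0,0,0],
    [0,0,0]
  ],
  "angular": [
    [0,0,0.98],
    [0,0,0.98],
    [0,0,0.98],
    [0,0,0.98],
    [0,0,0.98]
  ]
}}

```text
clock: 3.28
position: [0.5806, -0.0819, 0.2188]
ee_rot: [-0.0, 0.999, 0.036, -0.0]
contact_force: [0.1, 1.1, -0.2]
width: -0.0003
```

Call:
{"op": "send_rows", "data": {
  "delta_pos": [
    [0,0,0],
    [0,0,0],
    [0,0,0],
    [0,0,0],
    [0,0,0]
  ],
  "angular": [
    [0,0,0.98],
    [0,0,0.98],
    [0,0,0.98],
    [0,0,0.98],
    [0,0,0.98]
  ]
}}

```text
clock: 3.7
position: [0.5806, -0.0819, 0.2187]
ee_rot: [-0.0, 0.987, -0.159, -0.0]
contact_force: [-0.2, 0.7, -0.8]
width: -0.0002
```

Call:
{"op": "send_rows", "data": {
  "delta_pos": [
    [0,0,0],
    [0,0,0],
    [0,0,0],
    [0,0,0],
    [0,0,0]
  ],
  "angular": [
    [0,0,0.98],
    [0,0,0.98],
    [0,0,0.98],
    [0,0,0.98],
    [0,0,0.98]
  ]
}}

```text
clock: 4.12
position: [0.5805, -0.0819, 0.2187]
ee_rot: [-0.0, 0.937, -0.348, -0.0]
contact_force: [-0.1, 0.4, 0.4]
width: -0.0
```

```bash
python3 -c "
from h import *
go(-.055,.103)
print(manip.get_state()['qpos'])
cv2.imwrite('pics/s2.png',manip.get_image('scene'))"
```

```text
clock 4.1167 p [ 0.5805 -0.0819  0.2187] s,lat -0.058406645886913515 -0.0043843291330709555 w -1.935320149958291e-05 F [-0.09  0.44  0.38]
x [ 0.757 -0.653 -0.001] z [-0.     0.001 -1.   ] tool delta/0.4: [0.0112 0.0087 0.2892]
[-2.59126894e-01  2.93053037e-01  1.47972848e+00  5.19591141e-04
  1.36930068e+00  4.52577313e-01]
```

View pics/s2.png

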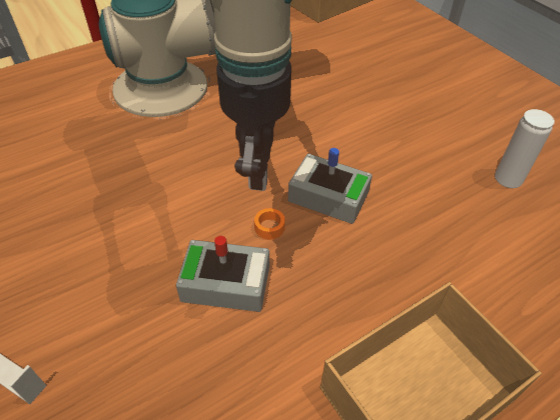

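The gripper is turned, with its tip at about (258,187), clear of everything, and the toggle is upright. Descending on the white side.

Call:
{"op": "send_rows", "data": {
  "delta_pos": [
    [0.011,0.009,0.05],
    [0,0,0.07],
    [0,0,0.07],
    [0,0,0.06],
    [0,0,0.039]
  ],
  "angular": [
    [0,0,0],
    [0,0,0],
    [0,0,0],
    [0,0,0],
    [0,0,0]
  ]
}}

```text
clock: 4.58
position: [0.5803, -0.0875, 0.1006]
ee_rot: [-0.0, 0.938, -0.346, -0.002]
contact_force: [-0.7, 0.3, 0.4]
width: 0.0002
```

Call:
{"op": "send_rows", "data": {
  "delta_pos": [
    [0,0,0],
    [0,0,0]
  ],
  "angular": [
    [0,0,0],
    [0,0,0]
  ]
}}

```text
clock: 4.75
position: [0.5816, -0.0881, 0.1026]
ee_rot: [-0.0, 0.938, -0.347, -0.001]
contact_force: [-0.1, 0.3, 1.1]
width: -0.0002
```

```bash
python3 -c "
from h import *
go(-.023,.103)
cv2.imwrite('pics/s3.png',manip.get_image('scene'))"
```

```text
clock 4.75 p [ 0.5816 -0.0881  0.1026] s,lat -0.05434887276659353 0.0004803599969733784 w -0.00017820770451201605 F [-0.13  0.26  1.05]
x [ 0.76  -0.65  -0.002] z [-0.002  0.001 -1.   ] tool delta/0.4: [-0.0015  0.0784 -0.0011]
```

View pics/s3.png

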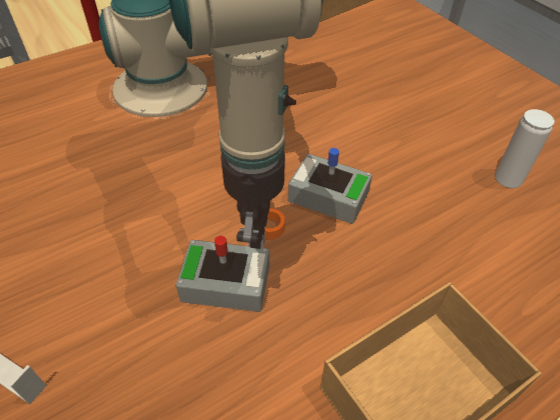

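The fingers are down behind the toggle on the white side, and the red cap at (221,247) is untouched. Moving to near contact, then pushing in small steps.

Call:
{"op": "send_rows", "data": {
  "delta_pos": [
    [-0.001,0.02,0],
    [0,0.02,0],
    [0,0.02,0],
    [0,0.015,0],
    [0,0.005,0]
  ],
  "angular": [
    [0,0,0],
    [0,0,0],
    [0,0,0],
    [0,0,0],
    [0,0,0]
  ]
}}

```text
clock: 5.22
position: [0.5604, -0.1145, 0.1035]
ee_rot: [0.0, 0.937, -0.348, 0.0]
contact_force: [0.8, -0.4, 1.1]
width: 0.0001
```

Call:
{"op": "send_rows", "data": {
  "delta_pos": [
    [0,0.008,0],
    [0,0.008,0],
    [0,0.008,0],
    [0,0.008,0],
    [0,0.006,0]
  ],
  "angular": [
    [0,0,0],
    [0,0,0],
    [0,0,0],
    [0,0,0],
    [0,0,0]
  ]
}}

```text
clock: 5.63
position: [0.5516, -0.125, 0.1033]
ee_rot: [-0.0, 0.938, -0.348, 0.0]
contact_force: [-0.3, 0.9, 3.4]
width: -0.0002
```

Call:
{"op": "send_rows", "data": {
  "delta_pos": [
    [0,0,0],
    [0,0,0]
  ],
  "angular": [
    [0,0,0],
    [0,0,0]
  ]
}}

```text
clock: 5.8
position: [0.5516, -0.1249, 0.1032]
ee_rot: [-0.0, 0.938, -0.348, 0.0]
contact_force: [0.3, 1.2, 4.6]
width: -0.0001
```

```bash
python3 -c "
from h import *
go(-.0055,.103)
for n in ('scene','top','wrist'):
    im=manip.get_image(n); cv2.imwrite(f'pics/{n}4.png',im)
    for b in blobs(im,'red'): print(n,b)
im=cv2.imread('pics/scene4.png')[190:320,140:310]; cv2.imwrite('pics/crop4.png',cv2.resize(im,None,fx=4,fy=4))
"
```

```text
clock 5.8 p [ 0.5516 -0.1249  0.1032] s,lat -0.006939965349479691 0.0018025040526300324 w -5.322696591822545e-05 F [0.28 1.23 4.6 ]
x [ 0.758 -0.652  0.001] z [ 0.001  0.    -1.   ] tool delta/0.4: [-0.0045  0.0036  0.0005]
scene (np.int32(352), array([90.9, 19.1]), array([81,  0, 19, 41], dtype=int32))
scene (np.int32(125), array([215. , 247.4]), array([209, 238,  14,  18], dtype=int32))
```

View pics/crop4.png

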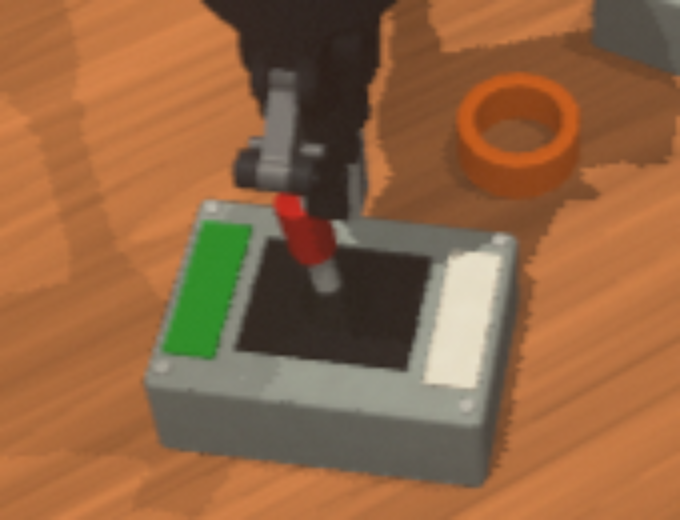

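```bash
python3 -c "
from h import *
c=manip.calibration('scene');T=c['camera_from_world']
def pr(p):
    q=T[:3,:3]@p+T[:3,3];return np.array([c['cx']+c['fx']*q[0]/-q[2],c['cy']-c['fy']*q[1]/-q[2]])
for th in (0,.2,.3,.35,.4,.45):
    o=[]
    for h in (.0,.036,.051,.066):
        o.append(((pr(np.r_[C+G*h*np.sin(th),.05+h*np.cos(th)])-[140,190])*4).round(0))
    print(th,*o)
"
```

```text
0 [330. 304.] [323. 249.] [319. 225.] [316. 200.]
0.2 [330. 304.] [304. 248.] [293. 223.] [281. 198.]
0.3 [330. 304.] [295. 248.] [280. 224.] [264. 198.]
0.35 [330. 304.] [291. 248.] [273. 224.] [256. 199.]
0.4 [330. 304.] [286. 249.] [267. 225.] [248. 200.]
0.45 [330. 304.] [282. 250.] [261. 226.] [240. 202.]
```

The red cap leans only about 0.15–0.2 rad (crop top at about (290,200)). The 4.6 N upward force suggests the linkage pin is resting on the cap's top. I'll raise 8 mm and push further.

Call:
{"op": "send_rows", "data": {
  "delta_pos": [
    [-0.004,0,-0.01],
    [0,0,-0.01],
    [0,0.006,0],
    [0,0.006,0],
    [0,0,0]
  ],
  "angular": [
    [0,0,0],
    [0,0,0],
    [0,0,0],
    [0,0,0],
    [0,0,0]
  ]
}}

```text
clock: 6.37
position: [0.5464, -0.1278, 0.1107]
ee_rot: [0.0, 0.938, -0.348, -0.0]
contact_force: [0.1, -0.7, 0.3]
width: 0.0003
```

```bash
python3 -c "
from h import *
go(.002,.111)
im=manip.get_image('scene'); 
for b in blobs(im,'red'): print(b)
im=im[190:320,140:310]; cv2.imwrite('pics/crop5.png',cv2.resize(im,None,fx=4,fy=4))
"
```

```text
clock 6.3667 p [ 0.5464 -0.1278  0.1107] s,lat -0.0013704127947408648 -0.0002834146760567664 w 0.0002552542989375701 F [ 0.14 -0.69  0.34]
x [ 0.758 -0.652 -0.001] z [-0.001 -0.    -1.   ] tool delta/0.4: [ 0.0007  0.0084 -0.0008]
(np.int32(354), array([90.8, 18.9]), array([81,  0, 19, 41], dtype=int32))
(np.int32(123), array([220.2, 246.7]), array([215, 240,  12,  16], dtype=int32))
```

View pics/crop5.png

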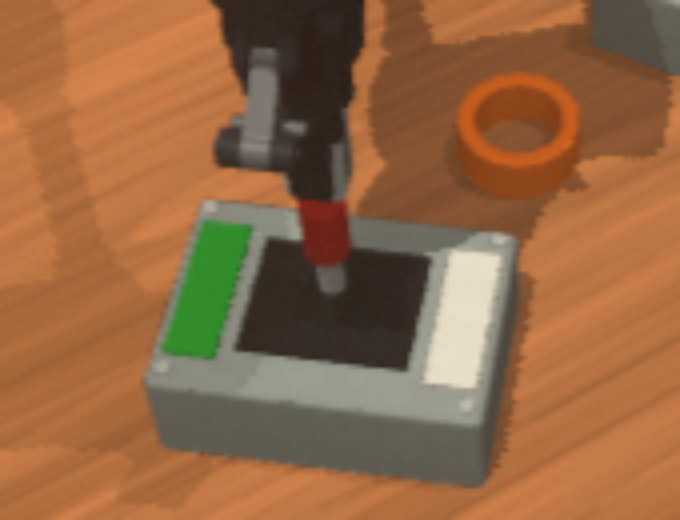

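The toggle is upright again and the force is near zero, with the finger's lower end at about (318,200) in the crop, right at cap-top height. The tips seem higher than assumed, so I'll check that by projection.

```bash
python3 -c "
from h import *
c=manip.calibration('scene');T=c['camera_from_world']
def pr(p):
    q=T[:3,:3]@p+T[:3,3];return np.array([c['cx']+c['fx']*q[0]/-q[2],c['cy']-c['fy']*q[1]/-q[2]]).round(1)
for p in ([.5805,-.0819,.2187],[.5464,-.1278,.1107]):
  p=np.array(p)
  for d in (0,.005,-.005,-.01,-.019): print(d,pr(p+[0,0,d]))
im=cv2.imread('pics/s2.png')[110:220,200:320]; cv2.imwrite('pics/crop2.png',cv2.resize(im,None,fx=5,fy=5))
w=manip.get_image('wrist');cv2.imwrite('pics/w6.png',w);cv2.imwrite('pics/t6.png',cv2.resize(manip.get_image('top')[150:330,260:480],None,fx=3,fy=3))
"
```

```text
0 [257.9 193.7]
0.005 [257.8 191. ]
-0.005 [258.  196.3]
-0.01 [258.1 198.9]
-0.019 [258.2 203.5]
0 [220.3 242.1]
0.005 [220. 240.]
-0.005 [220.6 244.2]
-0.01 [220.8 246.3]
-0.019 [221.3 249.9]
```

View pics/crop2.png

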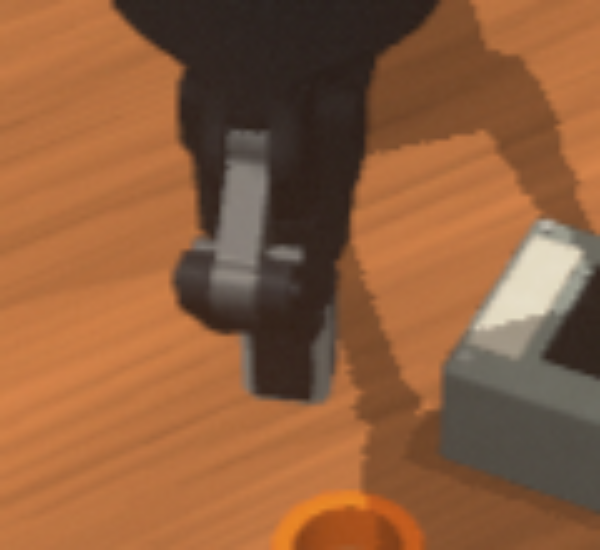

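View pics/w6.png

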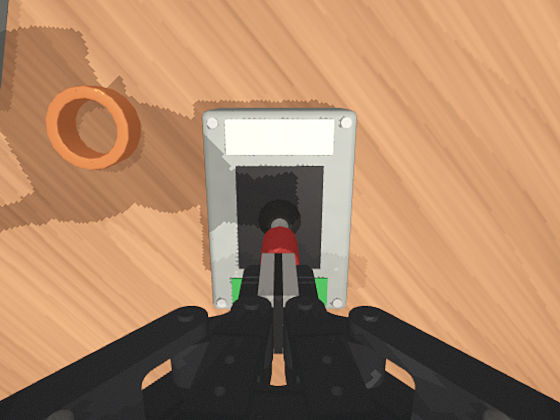

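View pics/t6.png

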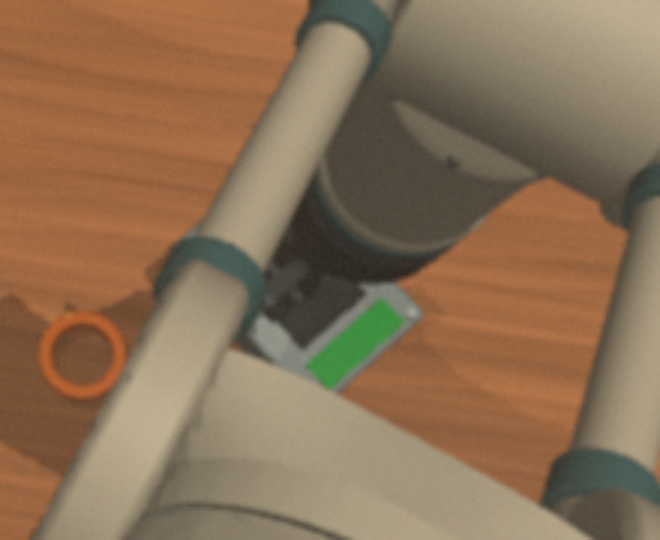

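```bash
python3 -c "
from h import *
c=manip.calibration('wrist');T=c['camera_from_world'];st=manip.get_state();R=Ro.from_quat(np.roll(st['ee_rot'],-1)).as_matrix()
print(st['clock'],{k:c[k] for k in c if k!='camera_from_world'})
cp=-T[:3,:3].T@T[:3,3];print('cam in tool',R.T@(cp-st['position']),'fwd',R.T@-T[2,:3])
def pr(p):
    q=T[:3,:3]@p+T[:3,3];return np.array([c['cx']+c['fx']*q[0]/-q[2],c['cy']-c['fy']*q[1]/-q[2]]).round(1)
for y in(-.011,.011):
  for z in (-.019,-.01,0,.01,.019): print(y,z,pr(st['position']+R@[0,y,z]))
for p in ((*C,.116),(*C,.05)): print(pr(np.array(p)))
"
```

```text
6.5167 {'fx': 369.5321008734417, 'fy': 369.5321008734417, 'cx': 277.84019953998927, 'cy': 205.1155151832813}
cam in tool [ 0.00031975 -0.07312481 -0.15396656] fwd [-3.38588580e-04  2.84210447e-01  9.58761861e-01]
-0.011 -0.019 [277.2 258.4]
-0.011 -0.01 [277.2 249.4]
-0.011 0 [277.3 240.5]
-0.011 0.01 [277.3 232.5]
-0.011 0.019 [277.3 226.1]
0.011 -0.019 [277.3 307.1]
0.011 -0.01 [277.3 295.8]
0.011 0 [277.4 284.6]
0.011 0.01 [277.4 274.6]
0.011 0.019 [277.4 266.5]
[277.6 272. ]
[277.7 222.8]
```

Both views put the real tips about 10–15 mm behind the TCP, not 19 mm ahead, so they slid over the cap. I'll raise, back off to the white side, then come down about 25 mm lower and check against the image.

Call:
{"op": "send_rows", "data": {
  "delta_pos": [
    [0,0,-0.05],
    [0,0,-0.03],
    [0,-0.04,0],
    [0,-0.06,0],
    [0,-0.04,0]
  ],
  "angular": [
    [0,0,0],
    [0,0,0],
    [0,0,0],
    [0,0,0],
    [0,0,0]
  ]
}}

```text
clock: 6.93
position: [0.5846, -0.0841, 0.1432]
ee_rot: [-0.0, 0.938, -0.348, 0.001]
contact_force: [0.1, 0.8, -0.4]
width: 0.0001
```

Call:
{"op": "send_rows", "data": {
  "delta_pos": [
    [0,0,0.05],
    [0,0,0.05],
    [0,0,0.04],
    [0,0,0.01],
    [0,0,0]
  ],
  "angular": [
    [0,0,0],
    [0,0,0],
    [0,0,0],
    [0,0,0],
    [0,0,0]
  ]
}}

```text
clock: 7.35
position: [0.5824, -0.0845, 0.0813]
ee_rot: [0.0, 0.938, -0.347, -0.002]
contact_force: [0.5, 0.3, 0.1]
width: 0.0001
```

```bash
python3 -c "
from h import *
go(-.03,.08)
im=manip.get_image('scene')[170:320,140:310]; cv2.imwrite('pics/crop7.png',cv2.resize(im,None,fx=4,fy=4))
"
```

```text
clock 7.35 p [ 0.5824 -0.0845  0.0813] s,lat -0.057708933409220606 -0.0012827055246358561 w 5.876128899480047e-05 F [0.46 0.33 0.14]
x [ 0.759 -0.651 -0.003] z [-0.004  0.001 -1.   ] tool delta/0.4: [0.0031 0.0693 0.0033]
```

View pics/crop7.png

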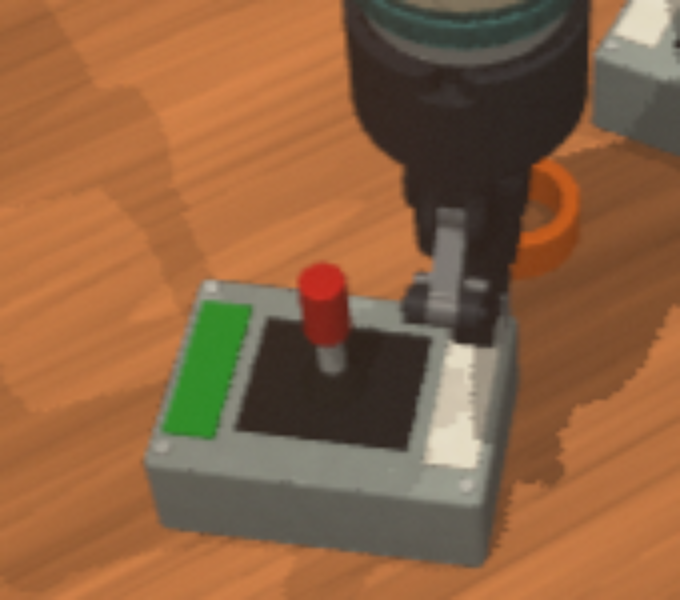

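The toggle is upright and the fingertip is at about crop (475,340), height about 0.09, which is now at cap level. Lowering 4 mm more and pushing towards green.

Call:
{"op": "send_rows", "data": {
  "delta_pos": [
    [0.003,0.02,0.01],
    [0,0.02,0.003],
    [0,0.02,0],
    [0,0.02,0],
    [0,0.01,0]
  ],
  "angular": [
    [0,0,0],
    [0,0,0],
    [0,0,0],
    [0,0,0],
    [0,0,0]
  ]
}}

```text
clock: 7.82
position: [0.5601, -0.1143, 0.0782]
ee_rot: [0.0, 0.937, -0.348, 0.0]
contact_force: [-0.0, 1.6, -0.4]
width: -0.0
```

Call:
{"op": "send_rows", "data": {
  "delta_pos": [
    [0,0.008,0],
    [0,0.008,0],
    [0,0.008,0],
    [0,0.008,0],
    [0,0,0]
  ],
  "angular": [
    [0,0,0],
    [0,0,0],
    [0,0,0],
    [0,0,0],
    [0,0,0]
  ]
}}

```text
clock: 8.23
position: [0.5529, -0.123, 0.0781]
ee_rot: [-0.0, 0.938, -0.348, 0.001]
contact_force: [1.7, 1.8, 2.7]
width: 0.0001
```

```bash
python3 -c "
from h import *
go(-.004,.076)
im=manip.get_image('scene')
for b in blobs(im,'red'): print(b)
im=im[190:320,140:310]; cv2.imwrite('pics/crop8.png',cv2.resize(im,None,fx=4,fy=4))
"
```

```text
clock 8.2333 p [ 0.5529 -0.123   0.0781] s,lat -0.009284268082142288 0.0015066967688957828 w 5.466203007040342e-05 F [1.71 1.82 2.73]
x [ 0.758 -0.652  0.001] z [ 0.001 -0.    -1.   ] tool delta/0.4: [-0.0038  0.0132  0.0053]
(np.int32(354), array([90.8, 19.1]), array([81,  0, 19, 41], dtype=int32))
```

View pics/crop8.png

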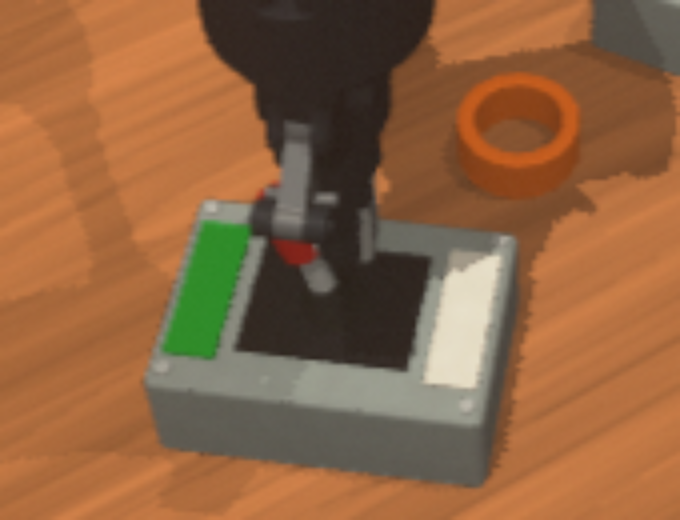

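The cap leans about 0.28–0.31 rad (cap bottom at crop (295,255); 2.5 N lateral fits that). Pushing 4.5 mm more and holding.

Call:
{"op": "send_rows", "data": {
  "delta_pos": [
    [0,0.006,0],
    [0,0.006,0],
    [0,0,0],
    [0,0,0],
    [0,0,0]
  ],
  "angular": [
    [0,0,0],
    [0,0,0],
    [0,0,0],
    [0,0,0],
    [0,0,0]
  ]
}}

```text
clock: 8.7
position: [0.5498, -0.1264, 0.0777]
ee_rot: [-0.0, 0.938, -0.348, 0.0]
contact_force: [2.8, 2.5, 1.9]
width: -0.0001
```

```bash
python3 -c "
from h import *
go(-.004,.076)
im=manip.get_image('scene')
im=im[190:320,140:310]; cv2.imwrite('pics/crop9.png',cv2.resize(im,None,fx=4,fy=4))
"
```

```text
clock 8.7 p [ 0.5498 -0.1264  0.0777] s,lat -0.004625609320716174 0.0014308261914871387 w -0.0001102662278189324 F [2.85 2.51 1.87]
x [ 0.758 -0.652  0.   ] z [ 0.001 -0.    -1.   ] tool delta/0.4: [-0.0036  0.0016  0.0042]
```

View pics/crop9.png

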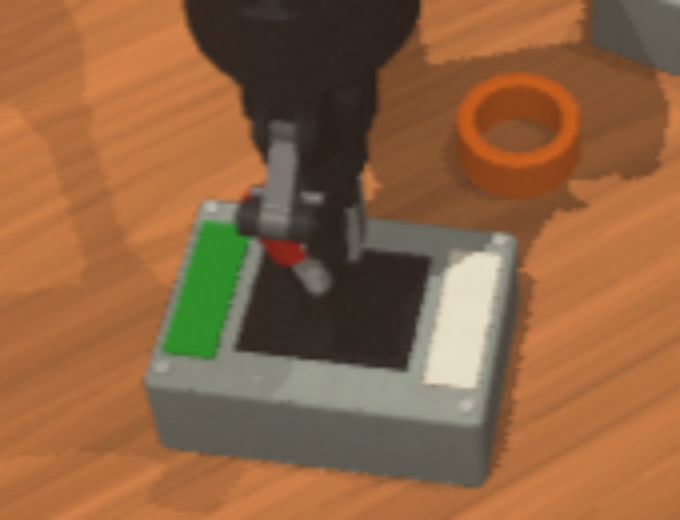

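Cap bottom is now at about (286,250), lean about 0.4 rad, lateral force 3.8 N. I'll add 1 mm for margin and hold.

Call:
{"op": "send_rows", "data": {
  "delta_pos": [
    [0,0.003,0],
    [0,0,0],
    [0,0,0],
    [0,0,0],
    [0,0,0]
  ],
  "angular": [
    [0,0,0],
    [0,0,0],
    [0,0,0],
    [0,0,0],
    [0,0,0]
  ]
}}

```text
clock: 9.17
position: [0.5489, -0.1274, 0.0776]
ee_rot: [-0.0, 0.938, -0.348, 0.0]
contact_force: [3.4, 2.7, -0.2]
width: -0.0003
```

Call:
{"op": "send_rows", "data": {
  "delta_pos": [
    [0,0,0],
    [0,0,0],
    [0,0,0],
    [0,0,0],
    [0,0,0]
  ],
  "angular": [
    [0,0,0],
    [0,0,0],
    [0,0,0],
    [0,0,0],
    [0,0,0]
  ]
}}

```text
clock: 9.58
position: [0.5488, -0.1274, 0.0777]
ee_rot: [-0.0, 0.938, -0.348, 0.0]
contact_force: [3.6, 1.9, -0.5]
width: 0.0001
```

Call:
{"op": "send_rows", "data": {
  "delta_pos": [
    [0,0,0],
    [0,0,0],
    [0,0,0],
    [0,0,0],
    [0,0,0]
  ],
  "angular": [
    [0,0,0],
    [0,0,0],
    [0,0,0],
    [0,0,0],
    [0,0,0]
  ]
}}

```text
clock: 10.0
position: [0.5488, -0.1274, 0.0777]
ee_rot: [-0.0, 0.938, -0.348, 0.0]
contact_force: [3.7, 2.3, -0.2]
width: -0.0002
```

```bash
python3 -c "
from h import *
go(-.055,.078)
im=manip.get_image('scene')
im=im[190:320,140:310]; cv2.imwrite('pics/crop10.png',cv2.resize(im,None,fx=4,fy=4))
"
```

```text
clock 10.0 p [ 0.5488 -0.1274  0.0777] s,lat -0.0032384855497103937 0.001244984513547347 w -0.00017090529166516942 F [ 3.75  2.32 -0.15]
x [ 0.758 -0.652  0.   ] z [ 0.  0. -1.] tool delta/0.4: [-0.0029 -0.1294 -0.0008]
```

View pics/crop10.png

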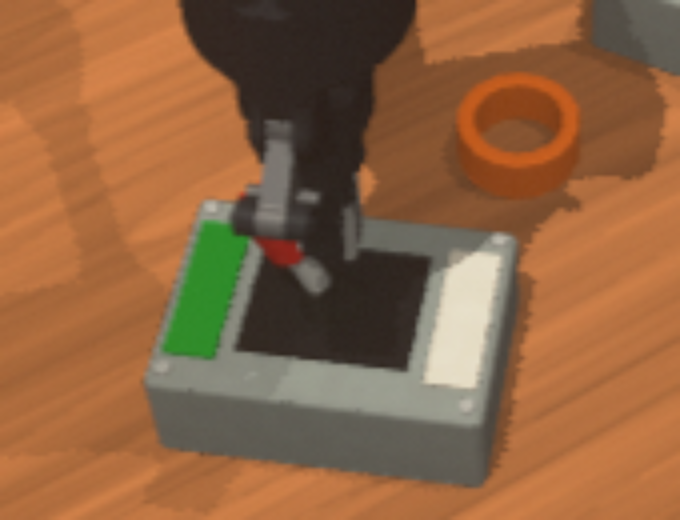

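The cap is well over (bottom at about (281,247), roughly 0.42 rad) and held for more than 1.3 s. Releasing slowly, then backing off and lifting.

Call:
{"op": "send_rows", "data": {
  "delta_pos": [
    [0,-0.01,0],
    [0,-0.01,0],
    [0,-0.01,0],
    [0,-0.01,0],
    [0,-0.01,0]
  ],
  "angular": [
    [0,0,0],
    [0,0,0],
    [0,0,0],
    [0,0,0],
    [0,0,0]
  ]
}}

```text
clock: 10.47
position: [0.5606, -0.1117, 0.0772]
ee_rot: [0.0, 0.938, -0.347, -0.001]
contact_force: [0.6, -0.2, -0.5]
width: -0.0004
```

Call:
{"op": "send_rows", "data": {
  "delta_pos": [
    [0,-0.015,0],
    [0,-0.02,0],
    [0,-0.02,0],
    [0,-0.02,0],
    [0,0,0]
  ],
  "angular": [
    [0,0,0],
    [0,0,0],
    [0,0,0],
    [0,0,0],
    [0,0,0]
  ]
}}

```text
clock: 10.88
position: [0.5826, -0.0881, 0.0777]
ee_rot: [-0.0, 0.938, -0.347, 0.0]
contact_force: [0.4, -0.5, 0.2]
width: 0.0002
```

Call:
{"op": "send_rows", "data": {
  "delta_pos": [
    [0,0,-0.04],
    [0,0,-0.06],
    [0,0,-0.06],
    [0,0,-0.06],
    [0,0,-0.03]
  ],
  "angular": [
    [0,0,0],
    [0,0,0],
    [0,0,0],
    [0,0,0],
    [0,0,0]
  ]
}}

```text
clock: 11.3
position: [0.5826, -0.0897, 0.1808]
ee_rot: [-0.0, 0.938, -0.347, 0.002]
contact_force: [0.9, 1.3, 0.3]
width: 0.0003
```

Call:
{"op": "send_rows", "data": {
  "delta_pos": [
    [0,0,0],
    [0,0,0],
    [0,0,0],
    [0,0,0],
    [0,0,0]
  ],
  "angular": [
    [0,0,0],
    [0,0,0],
    [0,0,0],
    [0,0,0],
    [0,0,0]
  ]
}}

```text
clock: 11.72
position: [0.5805, -0.0892, 0.1762]
ee_rot: [0.0, 0.938, -0.348, -0.001]
contact_force: [-0.4, 0.9, -0.8]
width: 0.0001
```

```bash
python3 -c "
from h import *
go(-.055,.178)
im=manip.get_image('scene')
for c in ('red','blue'):
  for b in blobs(im,c): print(c,b)
cv2.imwrite('pics/s11.png',im)
"
```

```text
clock 11.7167 p [ 0.5805 -0.0892  0.1762] s,lat -0.05280606959601134 0.000334882682363967 w 0.0001491511555309154 F [-0.39  0.87 -0.78]
x [ 0.758 -0.652 -0.003] z [-0.003  0.001 -1.   ] tool delta/0.4: [-0.0008 -0.0054 -0.0045]
red (np.int32(354), array([90.9, 19.3]), array([81,  0, 20, 41], dtype=int32))
red (np.int32(179), array([220.4, 245.3]), array([215, 236,  11,  20], dtype=int32))
blue (np.int32(49), array([333.7, 151.4]), array([330, 148,   9,   8], dtype=int32))
```

View pics/s11.png

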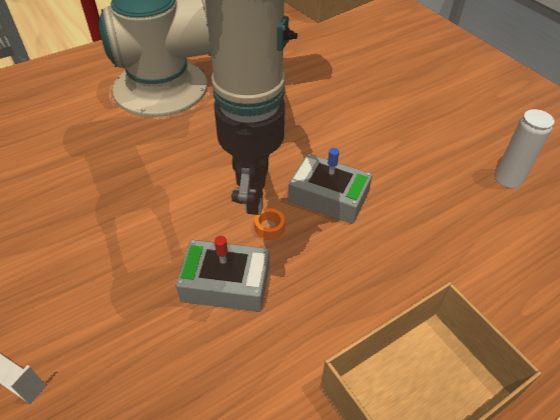

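The red cap is back at (220.4,245.3) and blue is at (333.7,151.4), both as at the start. The arm is clear, so I'm handing in.

```bash
python3 -c "
from rig import manip
print(manip.sign_off())"
```

```text
the job is handed in; nothing more can be done
None
```

I pushed the red toggle well over to its green side, held it there for more than 1.3 s, then eased it back and lifted clear. The job was handed in at about 11.8 s of the 32 s allowed, and no verdict was reported.

**Hold:** the images put the lean at about 0.4 rad, against the 0.30 rad contact point. The sideways force was about 4 N, close to the full-lean spring value. The lean is my estimate from images and force, since the joint angle can't be read directly.

**Last checks:** the red cap is back within 0.1 px of its starting image position, and the blue cap is within 0.2 px of its own. The arm is clear of everything and the force reading is at noise level.

**What went wrong on the way:** the first push only reached about 0.15–0.2 rad. When I raised the tool, the fingers slid over the cap and it sprang back upright. The images put the closed fingertips about 10–15 mm behind the TCP, not 19 mm ahead as stated, so I came down about 25 mm lower for the second push. I had no view of the toggle at the instant it sprang back from that first push, so I can't rule out a brief swing towards white then. It stood upright in the next image.

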